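# Slide the detector carriage onto its dovetail rail and clamp it at the stop

## Task

Put the detector carriage back on the measuring rail: slide it onto the dovetail from the rail's open, tapered end with its detector looking at the emitter, gently push it fully home until it bears on the black stop, then turn the red clamp knob on its side clockwise until it is hand-tight and the carriage is clamped there with no gap at the stop; do not force the carriage, the stop or the clamp. Let go and leave the other things on the bench where they are.

Things in the scene. Friction and masses are not known exactly. Their poses are not given: they have to be found in the camera images.
- carriage: Loose black carriage, about 0.44 kg. Origin: centre of the underside of its jaws (z = 0 on the bench at the start); x = the way it slides on and its detector looks; y = knob side; z up. Plate x -40 to 40, y -34 to 34 mm, top z = 24; its underside (z = 14) rides on the rail's top. Clamp block on the +y side: x -40 to 0, y 30 to 63, top z = 27 mm.
- housing_grip (a point): Grip point on the axis of the aluminium detector housing, a square post 26 x 26 mm, flats along the carriage's x and y, from z = 24 to 77 mm of the carriage. This point: x = 6, y = 0, z = 58 mm of the carriage; same axes.
- carriage_nose (a point): Middle of the carriage's leading end, level with the plate's underside (x = 40, y = 0, z = 14 mm of the carriage); same axes. Meets stop's origin when home.
- knob (a joint): Turn of the clamp knob, rad: 0 loosest, growing (tightening) clockwise from above, end 2.4; starts at 0 to 0.15. Steady drag 0.22 N m; stays where left. The jaw takes up the play, then bites, at 0.55 to 1.3 as the rail's flank is shimmed; from there the jaw's grip climbs by 160 N and the moment by 0.55 N m per rad. Hand-tight: about 0.15 N m over the drag, a grip of 45 N.
- knob_grip (a point): Middle of the knob's red bar grip, on its upright axis: bar 34 mm long (own x), 10 mm thick (own y), from 23 mm below to 4 mm above this point, over a 2 mm flange; white line on top at the +x end. At x = -20, y = 50, z = 54 mm of the carriage. At knob = 0 the bar stands about across the rail.
- gib: Brass clamping jaw, 74 mm long, under the carriage's +y side, pushed across the rail by the knob (4 mm per rad). The -y jaw is fixed. Both lean in at 30 degrees, gripping under the dovetail. Origin: the carriage's when knob = 0.
- rail: Grey dovetail rail fixed to the bench, 290 mm long. Origin: centre of its underside; x from the open end to the emitter; z up. Top at z = 42 mm, 40 mm wide, flanks undercut 30 degrees; foot 70 mm wide, 9 high. On it the carriage's origin is at z = 28 mm, its side play at knob = 0 is 1.2 mm to the fixed jaw, 1.1 to 3.5 mm to the brass one. Black emitter from x = 78 mm on, up to z = 106 mm.
- rail_entry (a point): Middle of the rail's open end, level with its top (x = -145, y = 0, z = 42 mm of the rail); same axes. The first 14 mm from here are a tapered lead-in: at the very end each flank is 2.7 mm further in and the top 2.2 mm lower.
- stop: Black stop block fixed on the rail, 22 mm long, 50 wide, 14 mm above the rail's top; it stands at another place along the rail each time. Origin: middle of its contact face (facing the open end), level with the rail's top; x as the rail's.
- heatsink: Small finned aluminium heatsink, 34 x 50 x 26 mm, a loose bystander behind the rail; origin under its middle.
- filter_module: Small white filter module on a green board, 30 x 42 x 17 mm, a loose bystander; origin under its middle.
- screwdriver: Small screwdriver with a yellow handle, 124 mm, a loose bystander in front of the rail; origin under its middle.
Not all that is in view belongs to the job. What is shaped like the carriage but blue is not meant.

How it is judged:
By the outcome, as a careful person would: the job done as asked, in the order asked, and still so for the second after the job is handed in, with the robot touching nothing.
It also fails if it takes over 72 s, if anything falls off the work surface, if the arm or the gripper's body presses on something with over 40 N, if the wrist force passes 120 N, or if a joint passes its speed limit or range.

## Robot

A 6-joint arm with a two-finger parallel gripper is mounted at the origin on a cart in front of the work surface, level with it; the furniture and walls round the work are solid. World frame = base frame: x ahead of the robot, y to its left, z up, the work surface at z = 0. Lengths are in mm, angles in rad, forces in N, time in s.
With the tool pointing down it reaches from about 425 to 950 mm from the base axis. Payload 3.5 kg.
Tool frame: the origin (TCP) lies at the very end of the fingers, on their centre line; the grasp point (between the pads) lies 19 mm behind it; z points along the fingers, y is the line along which they close (so a half turn about z gives the same grasp; the last joint's range is limited). The gripper opens to 85 mm and grips with 20 to 120 N. Pads are 22 mm wide; open, the fingers measure 114 mm over their backs; the gripper's body (76 mm by 85 mm) begins 54 mm behind the grasp point. The pads swing forward as they close: fully open they stand 13 mm farther back than shut.
Start: joints at [1.117, 0.286, 1.577, -0, 1.279, -0.15], TCP at [201.888, 644.086, 231.325] pointing down, gripper open.
Joint ranges: [-2.77, 2.77], [-0.9, 2.22], [0.21, 2.48], [-1.53, 4.67], [0.24, 2.81], [-2.84, 2.84]. Speed limits (rad/s): [2.79, 2.79, 3.14, 3.14, 3.14, 3.14].

## Interface

Orientations are given as a unit quaternion [x, y, z, w].
In Python, from station import * gives the robot as it stands. The module is installed in compiled form; this text tells all that it offers.
- The arm moves only by the tool servo_tool, never from a script. Its argument "motion" is a list of rows, each an object of numbers: "tx", "ty", "tz": the shift along the tool's x, y, z in units of 40 mm (1.0 is 40 mm); "rx", "ry", "rz": the turn, a rotation vector about the tool's x, y, z in rad; "grip": the finger opening in mm, from 0 to 85.4. A call has exactly 10 rows; each row is the pose to reach, as a shift and turn from the pose commanded when the call began, along the tool's axes at that moment; what a row does not reach only later rows make up. A row lasts 1/12 s, in which the tool goes at most 41.7 mm and 7.16 degrees, less where a joint would pass 70% of its speed; a pose out of reach is approached as far as the arm can. A call with a gripper value outside its range is refused whole. The fingers move at their own pace and stop on an object; the grip force is fixed at half the most. Time passes only in rows, so rows that repeat a pose let the fingers close, or fill a call up. It gives the time, the measured TCP pose, the force, the opening and the grip force at its end, in the units of the state.
- read_state(): the state, without advancing time (a new reading comes with each control period).
- snapshot(name): name is "side" or "top"; returns a dict with "image" (384x512x3 uint8, red, green, blue), "vertical_fov" (degrees; the focal length in pixels is half the picture's height over the tangent of half this angle, whatever the lens; pixels are square), "cx", "cy" (the principal point, pixels), "view" (4x4, takes a point from world to camera coordinates). Camera axes: x right, y up, looking along -z (the intrinsics and any distortion apply to the point x, -y, -z); pixel columns grow to the right and rows downward; lengths in mm; the calibration is good to about 2 mm. A picture is of the moment at which its call begins. There is no depth.
- finish_job(): hands the job in; it is judged then, once.
The state is a dict: "time": time; "joint_positions": joint angles; "qvel": joint speeds; "effort": joint torques, N m; "ee_pos": TCP position; "eef_rot": TCP orientation; "ft_force": force on the tool from outside, world axes, zero at the start; "wrist_torque": the same for the moment, N m; "finger_gap": finger opening in mm; "grasp_force": force on a finger pad.
Only numpy, scipy, OpenCV 4.12 (cv2) and the standard library are available. Lean on these libraries where they do the work, as an engineer would, in place of code of your own. Each camera call takes 0.05 s, during which the arm holds its last target. There are 200 camera calls.

## Working session

There is one attempt and no reset: what is moved stays moved. The work goes in short steps, Python scripts to look and compute and a tool call to move; the robot and the scene stay as the last step left them, time stands still between calls to the robot, and variables do not carry over. Pictures are saved under pics/ and viewed, at most 10 in all, crops included, and the job is handed in when it is done.

Besides the shell and the picture viewer there is one more tool, called after ">>>" by a JSON object that holds its "op" and its "data", one argument or row to a line. servo_tool: Moves the arm, as the interface text tells. Its arguments: {"type":"object","properties":{"motion":{"type":"array","items":{"type":"object","properties":{"tx":{"type":"number"},"ty":{"type":"number"},"tz":{"type":"number"},"rx":{"type":"number"},"ry":{"type":"number"},"rz":{"type":"number"},"grip":{"type":"number"}}}}},"required":["motion"]}

```bash
mkdir -p pics
cat > h.py <<'E'
from station import *
import numpy as np, cv2
def cam(n):
    s=snapshot(n); return s
def save(s,f,crop=None,k=1):
    im=s["image"]
    if crop: x0,y0,x1,y1=crop; im=im[y0:y1,x0:x1]
    im=cv2.resize(im,None,fx=k,fy=k,interpolation=cv2.INTER_CUBIC)
    cv2.imwrite(f,im[:,:,::-1])
E
python3 - <<'E'
from h import *
import pickle
d={}
for n in("side","top"):
    s=cam(n); d[n]=s; save(s,f"pics/{n}0.png",None,1.5)
    print(n,{k:v for k,v in s.items() if k!="image"})
pickle.dump(d,open("s0.pkl","wb"))
print(read_state())
E
```

```text
side {'vertical_fov': 55.99419556921025, 'cx': 253.04546928927584, 'cy': 189.23828149244287, 'view': array([[ 8.20224716e-01, -5.71519832e-01,  2.44232730e-02,
        -4.67228744e+02],
       [ 1.88798553e-01,  3.10765536e-01,  9.31547040e-01,
        -1.45017423e+02],
       [-5.39987520e-01, -7.59466828e-01,  3.62799691e-01,
        -6.05072220e+02],
       [ 0.00000000e+00,  0.00000000e+00,  0.00000000e+00,
         1.00000000e+00]])}
top {'vertical_fov': 45.594907387109856, 'cx': 257.1289240474863, 'cy': 191.34873091014327, 'view': array([[-2.30615925e-02, -9.99723874e-01,  4.50994225e-03,
        -4.67262219e+01],
       [ 9.79037297e-01, -2.16707673e-02,  2.02524933e-01,
        -5.58271181e+02],
       [-2.02371276e-01,  9.08594915e-03,  9.79266722e-01,
        -9.49101002e+02],
       [ 0.00000000e+00,  0.00000000e+00,  0.00000000e+00,
         1.00000000e+00]])}
{'time': 0.1, 'joint_positions': array([ 1.11696049e+00,  2.87087963e-01,  1.57804585e+00, -7.07362522e-06,
        1.27860732e+00, -1.49977716e-01]), 'qvel': array([-0.00084156, -0.00070404, -0.00336728, -0.00133757,  0.00246492,
       -0.00045519]), 'effort': array([ 1.54546622e-03, -4.07293725e+01, -2.93702281e+01, -6.70910367e-05,
        3.39170525e-03, -5.39615286e-06]), 'ee_pos': array([201.65478714, 643.54358793, 230.06998774]), 'eef_rot': array([ 1.51344153e-01,  9.88480548e-01, -1.02665895e-03, -3.16182825e-04]), 'ft_force': array([-0.67379223, -0.33689137,  0.56839897]), 'wrist_torque': array([ 0.02633107,  0.05615237, -0.00233957]), 'grasp_force': 0.0, 'finger_gap': 85.29967095978434}
```

View pics/side0.png

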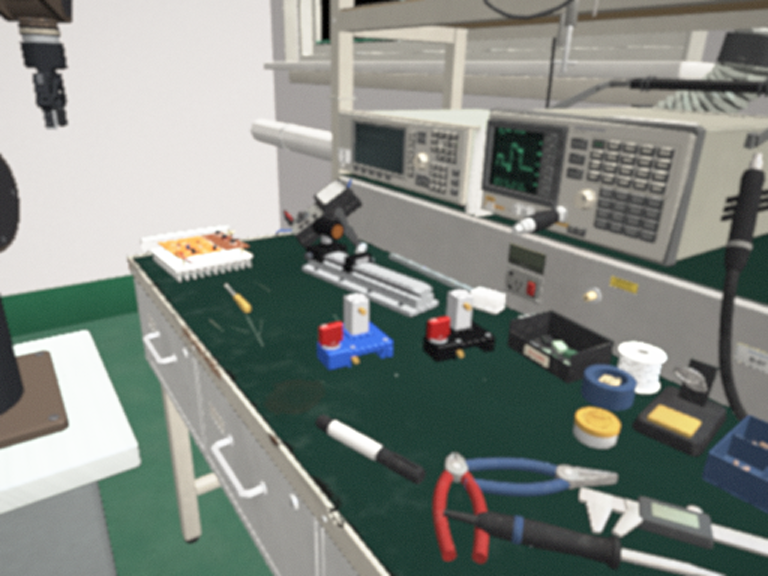

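View pics/top0.png

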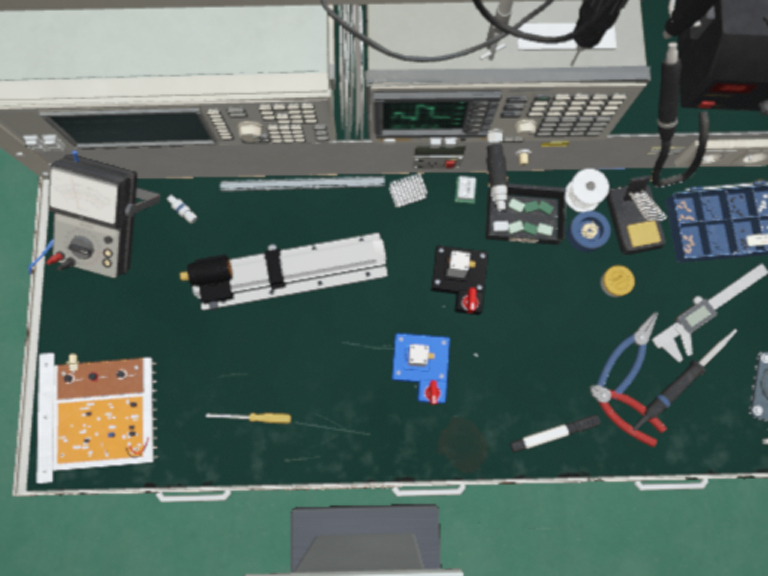

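The side picture shows a blue and a black carriage. In the top picture (1.5x), the candidates are:
- Black carriage: housing at (460,262), knob at (470,300).
- Blue look-alike: (420,355). Rejected because it is blue.

The rail's open end is at about (383,258) and the emitter at about (210,275). Both knobs face the robot.

Run:
```python
from h import *
import pickle
d=pickle.load(open("s0.pkl","rb"))
save(d["top"],"pics/t1.png",(120,145,340,220),3.6)
a=d["top"]["image"][150:220,275:340];b=d["top"]["image"][145:215,230:295]
c=np.hstack([cv2.resize(x,None,fx=6,fy=6,interpolation=cv2.INTER_CUBIC) for x in(b,a)])
cv2.imwrite("pics/t1.png",c[:,:,::-1]); print(c.shape)
a=d["side"]["image"][185:250,195:335]
cv2.imwrite("pics/s1.png",cv2.resize(a,None,fx=5.7,fy=5.7,interpolation=cv2.INTER_CUBIC)[:,:,::-1])
```

```text
(420, 780, 3)
```

View pics/t1.png

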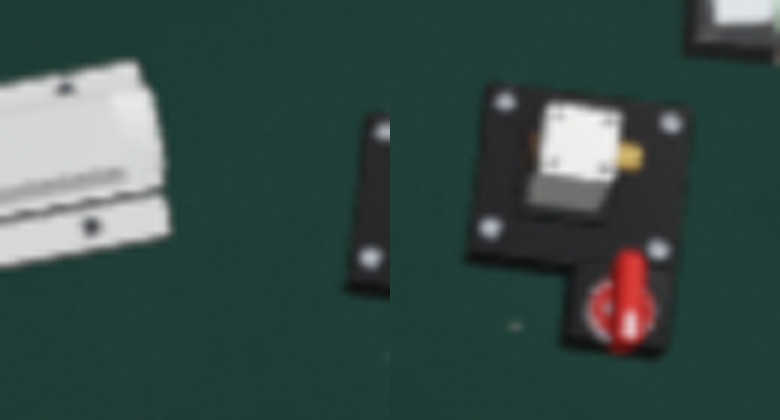

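View pics/s1.png

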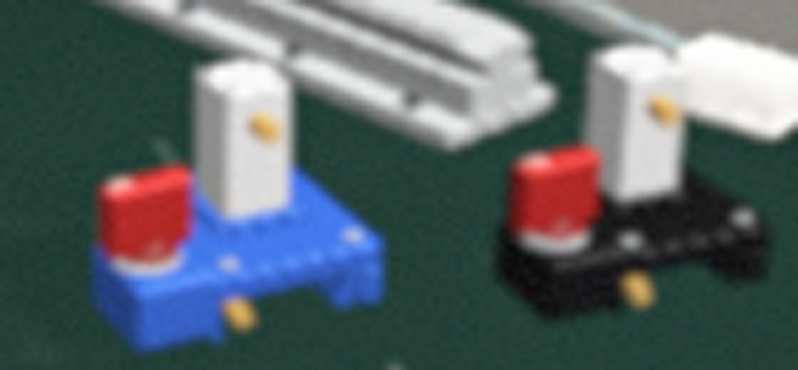

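```bash
cat >> h.py <<'E'
from scipy.optimize import least_squares
def proj(s,P):
    P=np.atleast_2d(P); f=192/np.tan(np.radians(s["vertical_fov"]/2)); V=s["view"]
    c=P@V[:3,:3].T+V[:3,3]
    return np.c_[s["cx"]+f*c[:,0]/-c[:,2], s["cy"]-f*c[:,1]/-c[:,2]]
def pose(p,L,z0=0):
    L=np.atleast_2d(np.array(L,float)); c,s=np.cos(p[2]),np.sin(p[2])
    return np.c_[p[0]+c*L[:,0]-s*L[:,1],p[1]+s*L[:,0]+c*L[:,1],L[:,2]+z0]
def fit(obs,p0,z0=0):  # obs: (cam,local,pixel)
    r=lambda p:np.concatenate([(proj(s,pose(p,l,z0))[0]-np.array(u)) for s,l,u in obs])
    q=least_squares(r,p0,loss='soft_l1'); return q.x,r(q.x).reshape(-1,2)
def wire(s,p,segs,crop,k,z0=0,im=None):
    x0,y0,x1,y1=crop
    if im is None: im=cv2.resize(s["image"][y0:y1,x0:x1],None,fx=k,fy=k,interpolation=cv2.INTER_CUBIC)
    im=np.ascontiguousarray(im)
    for a,b,col in segs:
        q=(proj(s,pose(p,[a,b],z0))-[x0,y0]+.5)*k-.5
        cv2.line(im,*[tuple(int(v*16) for v in w) for w in q],col,1,cv2.LINE_AA,4)
    return im
def box(x0,x1,y0,y1,z0,z1,c):
    t=lambda z:[((x0,y0,z),(x1,y0,z),c),((x1,y0,z),(x1,y1,z),c),((x1,y1,z),(x0,y1,z),c),((x0,y1,z),(x0,y0,z),c)]
    return t(z0)+t(z1)
CAR=box(-40,40,-34,34,24,24,(0,255,255))+box(-7,19,-13,13,24,77,(255,0,255))+box(-40,0,30,63,27,27,(255,255,0))
RAIL=box(-145,145,-35,35,9,9,(255,0,0))+box(-131,78,-20,20,42,42,(0,0,255))+box(-145,145,-35,35,0,0,(255,160,0))
E
python3 - <<'E'
from h import *
import pickle
d=pickle.load(open("s0.pkl","rb")); T,S=d["top"],d["side"]
cT=lambda u,v:(275+(u-390+.5)/6-.5,150+(v+.5)/6-.5)
rT=lambda u,v:(230+(u+.5)/6-.5,145+(v+.5)/6-.5)
sS=lambda u,v:(195+(u+.5)/5.7-.5,185+(v+.5)/5.7-.5)
b=lambda u,v:((u+.5)/1.5-.5,(v+.5)/1.5-.5)
car=[(T,(40,-34,24),cT(487,83)),(T,(-40,-34,24),cT(690,105)),(T,(0,0,24),cT(581,175)),
(T,(19,-13,77),cT(545,99)),(T,(-7,-13,77),cT(623,108)),(T,(19,13,77),cT(540,176)),(T,(-7,13,77),cT(611,183)),
(S,(-7,13,24),sS(632,200)),(S,(-7,-13,24),sS(682,187)),(S,(19,13,77),sS(588,55)),(S,(-7,-13,77),sS(688,62)),(S,(-40,-34,24),sS(768,240))]
rail=[(T,(-145,-35,9),rT(137,60)),(T,(-145,35,9),rT(168,232)),(S,(-145,35,9),sS(450,138)),(S,(-145,-35,9),sS(555,92)),(T,(145,35,9),b(200,305))]
pc,rc=fit(car,[570,-150,1.5]); pr,rr=fit(rail,[560,70,1.7])
print(pc.round(3));print(rc.round(1).tolist());print(pr.round(3));print(rr.round(1).tolist())
pickle.dump((pc,pr),open("p.pkl","wb"))
A=wire(T,pr,RAIL,(125,150,265,210),5.6)
c2=(280,155,340,215);B=wire(T,pc,CAR,c2,5)
c3=(200,170,340,240);C=wire(S,pc,CAR,c3,3.3);C=wire(S,pr,RAIL,c3,3.3,im=C)
o=np.zeros((640,784,3),np.uint8);o[:336]=A;o[337:637,:300]=B;o[337:337+C.shape[0],302:302+C.shape[1]]=C
o=o[:600]
cv2.imwrite("pics/w1.png",o[:,:,::-1])
E
```

```text
[ 590.204 -172.602    1.426]
[[-0.4, -0.7], [0.3, -0.2], [-0.3, 0.3], [0.3, 0.6], [-0.8, 0.5], [-0.1, -0.7], [0.0, -0.4], [-2.1, 1.8], [-0.9, 2.0], [0.6, 0.1], [0.2, 1.3], [1.3, -2.8]]
[600.325  87.129   1.712]
[[0.3, 0.0], [0.0, 0.0], [-0.3, -0.9], [0.5, -0.1], [-0.2, 0.2]]
```

View pics/w1.png

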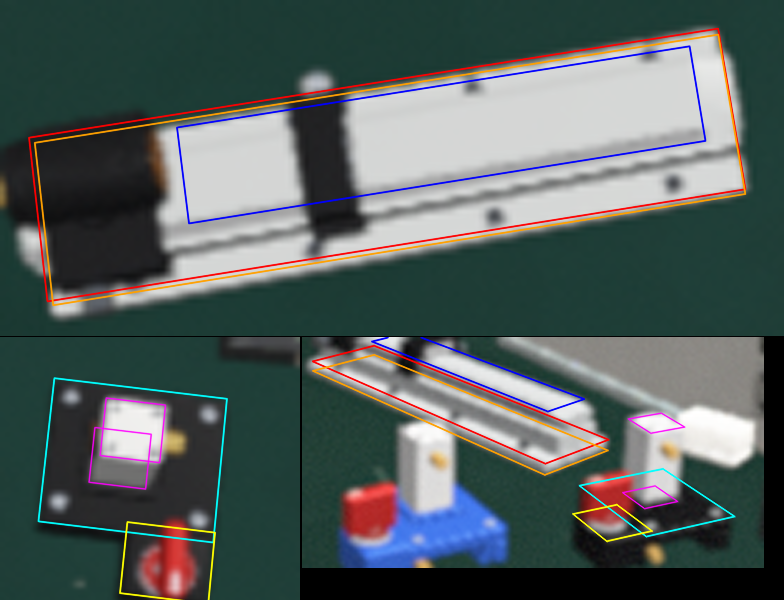

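The wireframes fit the carriage to about 0.5 px in the top view. The rail's lower edge at left, about (55,318) in the crop, is 2 px outside my fit. I'll measure the rail edges to sub-pixel accuracy and use them to check the yaw and any lens distortion.

Run:
```python
from h import *
import pickle
d=pickle.load(open("s0.pkl","rb")); T=d["top"]; pc,pr=pickle.load(open("p.pkl","rb"))
g=cv2.cvtColor(T["image"],cv2.COLOR_RGB2GRAY).astype(float)
def cross(col,th=120):
    up=g[145:215,col];i=np.where(up>th)[0];a,b=i[0],i[-1]
    return 145+a-(up[a]-th)/(up[a]-up[a-1]),145+b+(up[b]-th)/(up[b]-up[b+1])
U=[];L=[]
for c in range(160,252,6):
    a,b=cross(c);U.append((c,a));L.append((c,b))
print(np.round(U,1).tolist());print(np.round(L,1).tolist())
def ray(u,z):
    f=lambda p:proj(T,[p[0],p[1],z])[0]-u
    return least_squares(f,[600,0]).x
for nm,E,z in(("up",U[6:],9),("lo",L,4)):
    W=np.array([ray(u,z) for u in E]); k=np.polyfit(W[:,1],W[:,0],1)
    print(nm,k,"yaw",np.pi/2-np.arctan(k[0]),"res",(W[:,0]-np.polyval(k,W[:,1])).round(1))
print([g[195:212,c].astype(int).tolist() for c in(180,245)])
```

```text
[[160.0, 171.2], [166.0, 169.9], [172.0, 168.9], [178.0, 180.8], [184.0, 192.1], [190.0, 165.7], [196.0, 164.7], [202.0, 163.6], [208.0, 163.0], [214.0, 161.5], [220.0, 160.4], [226.0, 159.3], [232.0, 158.2], [238.0, 157.0], [244.0, 155.9], [250.0, 154.8]]
[[160.0, 201.8], [166.0, 200.8], [172.0, 199.7], [178.0, 198.6], [184.0, 197.4], [190.0, 196.2], [196.0, 195.1], [202.0, 194.0], [208.0, 192.9], [214.0, 191.9], [220.0, 190.8], [226.0, 189.8], [232.0, 188.7], [238.0, 187.6], [244.0, 186.4], [250.0, 185.2]]
up [-1.71196289e-01  6.47314600e+02] yaw 1.74034894103877 res [ 0.3  0.4 -0.9  0.1 -0.1  0.  -0.2  0.1  0.   0.1]
lo [-1.65156816e-01  5.75662349e+02] yaw 1.7344756018997747 res [ 0.  -0.2 -0.2 -0.2  0.   0.2  0.2  0.2  0.3  0.1  0.  -0.2 -0.2 -0.2
 -0.   0.1]
[[117, 169, 199, 119, 58, 48, 48, 49, 49, 49, 49, 50, 49, 50, 50, 50, 50], [53, 53, 53, 53, 53, 53, 52, 51, 51, 51, 51, 51, 51, 51, 52, 51, 51]]
```

The rail edges are straight with no notable distortion:
- **Rail:** yaw ≈ 1.737, width 70.7 mm (70 given), entry ≈ (620.9, -56.5).
- **Black carriage:** (590.2, -172.6), yaw 1.426. Its knob and clamp block sit at the rear, so it already faces the emitter.

Moving off.

>>> {"op": "servo_tool", "data": {
  "motion": [
    {"tx":-1,"ty":-0.6,"rz":0.08,"grip":85},
    {"tx":-2,"ty":-1.2,"rz":0.16,"grip":85},
    {"tx":-3,"ty":-1.8,"rz":0.24,"grip":85},
    {"tx":-4,"ty":-2.4,"rz":0.32,"grip":85},
    {"tx":-5,"ty":-3,"rz":0.4,"grip":85},
    {"tx":-6,"ty":-3.6,"rz":0.48,"grip":85},
    {"tx":-7,"ty":-4.2,"rz":0.56,"grip":85},
    {"tx":-8,"ty":-4.8,"rz":0.64,"grip":85},
    {"tx":-9,"ty":-5.4,"rz":0.72,"grip":85},
    {"tx":-10,"ty":-6,"rz":0.8,"grip":85}
  ]
}}

```text
invalid input at $.motion[0]: expected keys tx, ty, tz, rx, ry, rz, grip
```

```bash
cat >> h.py <<'E'
from scipy.spatial.transform import Rotation as Rn
CAR0=np.array([590.2,-172.6,1.426]); RAILP=np.array([620.9,-56.5,1.737])
def delta(P,yawy,base=None):
    """measured -> target TCP P, tool y at world angle yawy, tool z down; returns tx..rz"""
    st=read_state(); R=Rn.from_quat(st["eef_rot"]); y=np.array([np.cos(yawy),np.sin(yawy),0]); z=np.array([0,0,-1.])
    G=Rn.from_matrix(np.c_[np.cross(y,z),y,z]); t=R.inv().apply(np.array(P)-st["ee_pos"])
    print("t",round(st["time"],2),"at",st["ee_pos"].round(1),"d/40",(t/40).round(3),"rot",(R.inv()*G).as_rotvec().round(3),"F",st["ft_force"].round(1),"M",st["wrist_torque"].round(2),"gap",round(st["finger_gap"],1),round(st["grasp_force"],1),"j",st["joint_positions"].round(2))
E
python3 -c "
from h import *
h=pose(CAR0,[6,0,58])[0]; print(h)
delta([h[0],h[1],150],1.426-np.pi/2)"
```

```text
[ 591.06574535 -166.66278811   58.        ]
t 0.1 at [201.7 643.5 230.1] d/40 [-15.35  -16.41    2.032] rot [-2.000e-03  1.000e-03  1.412e+00] F [-0.7 -0.3  0.6] M [ 0.03  0.06 -0.  ] gap 85.3 0.0 j [ 1.12  0.29  1.58 -0.    1.28 -0.15]
```

>>> {"op": "servo_tool", "data": {
  "motion": [
    {"tx":-0.85,"ty":-0.5,"tz":0,"rx":0,"ry":0,"rz":0.08,"grip":85},
    {"tx":-1.7,"ty":-1,"tz":0,"rx":0,"ry":0,"rz":0.16,"grip":85},
    {"tx":-2.55,"ty":-1.5,"tz":0,"rx":0,"ry":0,"rz":0.24,"grip":85},
    {"tx":-3.4,"ty":-2,"tz":0,"rx":0,"ry":0,"rz":0.32,"grip":85},
    {"tx":-4.25,"ty":-2.5,"tz":0,"rx":0,"ry":0,"rz":0.4,"grip":85},
    {"tx":-5.1,"ty":-3,"tz":0,"rx":0,"ry":0,"rz":0.48,"grip":85},
    {"tx":-5.95,"ty":-3.5,"tz":0,"rx":0,"ry":0,"rz":0.56,"grip":85},
    {"tx":-6.8,"ty":-4.2,"tz":0,"rx":0,"ry":0,"rz":0.64,"grip":85},
    {"tx":-7.65,"ty":-4.8,"tz":0,"rx":0,"ry":0,"rz":0.72,"grip":85},
    {"tx":-8.5,"ty":-5.4,"tz":0,"rx":0,"ry":0,"rz":0.8,"grip":85}
  ]
}}

```text
time: 0.93
ee_pos: [460.8, 336.2, 230.8]
eef_rot: [0.526, 0.851, -0.0, -0.0]
ft_force: [1.8, 0.8, 0.2]
finger_gap: 85.3
grasp_force: 0.0
```

```bash
python3 -c "
from h import *
h=pose(CAR0,[6,0,58])[0]
delta([h[0],h[1],150],1.426-np.pi/2)"
```

```text
t 0.93 at [460.8 336.2 230.8] d/40 [-12.703  -2.703   2.022] rot [-0.001  0.     0.608] F [1.8 0.8 0.2] M [ 0.02 -0.06  0.03] gap 85.3 0.0 j [ 0.45  0.06  1.84  0.    1.25 -0.01]
```

>>> {"op": "servo_tool", "data": {
  "motion": [
    {"tx":-1,"ty":-0.2,"tz":0,"rx":0,"ry":0,"rz":0.06,"grip":85},
    {"tx":-2,"ty":-0.4,"tz":0,"rx":0,"ry":0,"rz":0.12,"grip":85},
    {"tx":-3,"ty":-0.6,"tz":0,"rx":0,"ry":0,"rz":0.18,"grip":85},
    {"tx":-4,"ty":-0.8,"tz":0,"rx":0,"ry":0,"rz":0.24,"grip":85},
    {"tx":-5,"ty":-1,"tz":0,"rx":0,"ry":0,"rz":0.3,"grip":85},
    {"tx":-6,"ty":-1.2,"tz":0,"rx":0,"ry":0,"rz":0.36,"grip":85},
    {"tx":-7,"ty":-1.5,"tz":0,"rx":0,"ry":0,"rz":0.42,"grip":85},
    {"tx":-8,"ty":-1.8,"tz":0,"rx":0,"ry":0,"rz":0.48,"grip":85},
    {"tx":-9,"ty":-2.1,"tz":0.2,"rx":0,"ry":0,"rz":0.54,"grip":85},
    {"tx":-10,"ty":-2.3,"tz":0.5,"rx":0,"ry":0,"rz":0.6,"grip":85}
  ]
}}

```text
time: 1.77
ee_pos: [558.1, -61.1, 212.8]
eef_rot: [0.754, 0.657, 0.001, 0.001]
ft_force: [1.2, -0.2, 0.2]
finger_gap: 85.1
grasp_force: 0.0
```

```bash
python3 -c "
from h import *
h=pose(CAR0,[6,0,58])[0]
delta([h[0],h[1],120],1.426-np.pi/2)"
```

```text
t 1.77 at [558.1 -61.1 212.8] d/40 [-2.501  1.169  2.324] rot [0.002 0.    0.008] F [ 1.2 -0.2  0.2] M [ 0.02 -0.   -0.03] gap 85.1 0.0 j [-0.29  0.05  1.88 -0.    1.21 -0.15]
```

>>> {"op": "servo_tool", "data": {
  "motion": [
    {"tx":-0.8,"ty":0.4,"tz":0.5,"rx":0,"ry":0,"rz":0,"grip":85},
    {"tx":-1.6,"ty":0.8,"tz":1,"rx":0,"ry":0,"rz":0,"grip":85},
    {"tx":-2.4,"ty":1.15,"tz":1.5,"rx":0,"ry":0,"rz":0,"grip":85},
    {"tx":-2.5,"ty":1.15,"tz":2,"rx":0,"ry":0,"rz":0,"grip":85},
    {"tx":-2.5,"ty":1.15,"tz":2.3,"rx":0,"ry":0,"rz":0,"grip":85},
    {"tx":-2.5,"ty":1.15,"tz":2.3,"rx":0,"ry":0,"rz":0,"grip":85},
    {"tx":-2.5,"ty":1.15,"tz":2.3,"rx":0,"ry":0,"rz":0,"grip":85},
    {"tx":-2.5,"ty":1.15,"tz":2.3,"rx":0,"ry":0,"rz":0,"grip":85},
    {"tx":-2.5,"ty":1.15,"tz":2.3,"rx":0,"ry":0,"rz":0,"grip":85},
    {"tx":-2.5,"ty":1.15,"tz":2.3,"rx":0,"ry":0,"rz":0,"grip":85}
  ]
}}

```text
time: 2.6
ee_pos: [591.0, -163.4, 121.7]
eef_rot: [0.752, 0.659, 0.001, 0.001]
ft_force: [0.1, 0.3, 0.7]
finger_gap: 84.8
grasp_force: 0.0
```

```bash
python3 -c "
from h import *
h=pose(CAR0,[6,0,58])[0]
delta([h[0],h[1],39],1.426-np.pi/2)"
```

```text
t 2.6 at [ 591.  -163.4  121.7] d/40 [-0.079  0.005  2.068] rot [0.003 0.001 0.013] F [0.1 0.3 0.7] M [ 0.06 -0.01  0.08] gap 84.8 0.0 j [-0.44  0.26  1.82  0.    1.06 -0.3 ]
```

>>> {"op": "servo_tool", "data": {
  "motion": [
    {"tx":-0.08,"ty":0,"tz":0.5,"rx":0,"ry":0,"rz":0.01,"grip":85},
    {"tx":-0.08,"ty":0,"tz":1,"rx":0,"ry":0,"rz":0.01,"grip":80},
    {"tx":-0.08,"ty":0,"tz":1.5,"rx":0,"ry":0,"rz":0.01,"grip":70},
    {"tx":-0.08,"ty":0,"tz":1.9,"rx":0,"ry":0,"rz":0.01,"grip":60},
    {"tx":-0.08,"ty":0,"tz":2.1,"rx":0,"ry":0,"rz":0.01,"grip":50},
    {"tx":-0.08,"ty":0,"tz":2.12,"rx":0,"ry":0,"rz":0.01,"grip":45},
    {"tx":-0.08,"ty":0,"tz":2.12,"rx":0,"ry":0,"rz":0.01,"grip":40},
    {"tx":-0.08,"ty":0,"tz":2.12,"rx":0,"ry":0,"rz":0.01,"grip":40},
    {"tx":-0.08,"ty":0,"tz":2.12,"rx":0,"ry":0,"rz":0.01,"grip":40},
    {"tx":-0.08,"ty":0,"tz":2.12,"rx":0,"ry":0,"rz":0.01,"grip":40}
  ]
}}

```text
time: 3.43
ee_pos: [590.6, -167.5, 36.5]
eef_rot: [0.756, 0.655, 0.001, 0.001]
ft_force: [-0.6, 0.1, -0.2]
finger_gap: 39.9
grasp_force: 0.0
```

Run:
```python
from h import *
h=pose(CAR0,[6,0,58])[0]
delta([h[0],h[1],37],1.426-np.pi/2)
T=cam("top");S=cam("side")
a=T["image"][150:225,270:345];b=S["image"][170:245,260:345]
R=lambda x:cv2.resize(x,None,fx=4.9,fy=4.9,interpolation=cv2.INTER_CUBIC)
cv2.imwrite("pics/g1.png",np.hstack([R(a),R(b)])[:,:,::-1])
```

```text
t 3.43 at [ 590.6 -167.5   36.5] d/40 [ 0.023  0.008 -0.012] rot [0.002 0.001 0.002] F [-0.6  0.1 -0.2] M [ 0.03  0.01 -0.01] gap 39.9 0.0 j [-0.44  0.38  1.85 -0.    0.91 -0.3 ]
```

View pics/g1.png

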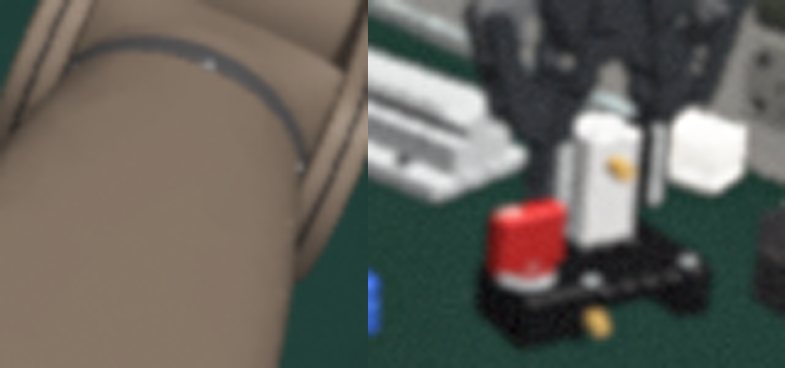

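The side crop shows the fingers straddling the black carriage's housing, with the housing post at about (605,190) and both pads visible beside it, clear of the knob. Closing and lifting.

>>> {"op": "servo_tool", "data": {
  "motion": [
    {"tx":0,"ty":0,"tz":0,"rx":0,"ry":0,"rz":0,"grip":28},
    {"tx":0,"ty":0,"tz":0,"rx":0,"ry":0,"rz":0,"grip":10},
    {"tx":0,"ty":0,"tz":0,"rx":0,"ry":0,"rz":0,"grip":10},
    {"tx":0,"ty":0,"tz":0,"rx":0,"ry":0,"rz":0,"grip":10},
    {"tx":0,"ty":0,"tz":0,"rx":0,"ry":0,"rz":0,"grip":10},
    {"tx":0,"ty":0,"tz":0,"rx":0,"ry":0,"rz":0,"grip":10},
    {"tx":0,"ty":0,"tz":0,"rx":0,"ry":0,"rz":0,"grip":10},
    {"tx":0,"ty":0,"tz":0,"rx":0,"ry":0,"rz":0,"grip":10},
    {"tx":0,"ty":0,"tz":0,"rx":0,"ry":0,"rz":0,"grip":10},
    {"tx":0,"ty":0,"tz":0,"rx":0,"ry":0,"rz":0,"grip":10}
  ]
}}

```text
time: 4.37
ee_pos: [589.9, -167.3, 35.6]
eef_rot: [0.756, 0.655, 0.0, 0.0]
ft_force: [-1.5, 0.4, 4.5]
finger_gap: 25.1
grasp_force: 60.5
```

Run:
```python
from h import *
print(RAILP[:2]-0, pose(RAILP,[[-80+6,0,0],[-40-6,0,0]]))
h=pose(RAILP,[-74,0,0])[0]   # carriage origin 80 before entry (nose 40 mm short)
delta([h[0],h[1],80],1.737-np.pi/2)
```

```text
[620.9 -56.5] [[ 633.14252574 -129.48027517    0.        ]
 [ 628.5102187  -101.866117      0.        ]]
t 4.37 at [ 589.9 -167.3   35.6] d/40 [ 1.089  0.935 -1.109] rot [ 0.     0.    -0.309] F [-1.5  0.4  4.5] M [ 0.12  0.25 -0.02] gap 25.1 60.5 j [-0.44  0.38  1.85 -0.    0.91 -0.3 ]
```

>>> {"op": "servo_tool", "data": {
  "motion": [
    {"tx":0,"ty":0,"tz":-0.3,"rx":0,"ry":0,"rz":0,"grip":10},
    {"tx":0,"ty":0,"tz":-0.7,"rx":0,"ry":0,"rz":0,"grip":10},
    {"tx":0.1,"ty":0.1,"tz":-1.1,"rx":0,"ry":0,"rz":-0.04,"grip":10},
    {"tx":0.35,"ty":0.3,"tz":-1.1,"rx":0,"ry":0,"rz":-0.1,"grip":10},
    {"tx":0.6,"ty":0.5,"tz":-1.1,"rx":0,"ry":0,"rz":-0.17,"grip":10},
    {"tx":0.9,"ty":0.75,"tz":-1.1,"rx":0,"ry":0,"rz":-0.24,"grip":10},
    {"tx":1.09,"ty":0.93,"tz":-1.1,"rx":0,"ry":0,"rz":-0.31,"grip":10},
    {"tx":1.09,"ty":0.93,"tz":-1.1,"rx":0,"ry":0,"rz":-0.31,"grip":10},
    {"tx":1.09,"ty":0.93,"tz":-1.1,"rx":0,"ry":0,"rz":-0.31,"grip":10},
    {"tx":1.09,"ty":0.93,"tz":-1.1,"rx":0,"ry":0,"rz":-0.31,"grip":10}
  ]
}}

```text
time: 5.2
ee_pos: [631.4, -129.2, 77.8]
eef_rot: [0.646, 0.763, -0.001, -0.001]
ft_force: [-0.7, 0.9, -5.0]
finger_gap: 25.4
grasp_force: 59.9
```

Run:
```python
from h import *
h=pose(RAILP,[-44,0,0])[0]   # nose 10 mm short
delta([h[0],h[1],65],1.737-np.pi/2)
st=read_state(); e=st["ee_pos"]; T=cam("top");S=cam("side")
cp=(*pose([e[0],e[1],1.737],[-6,0,0])[0][:2],1.737); z0=e[2]-35.6
RP=(*pose(RAILP,[145,0,0])[0][:2],1.737)
def v(s,c,k):
    im=wire(s,cp,CAR,c,k,z0); return wire(s,RP,RAIL,c,k,im=im)
A=v(S,(235,160,325,235),6.6); B=v(T,(225,140,305,215),2.5)
raw=cv2.resize(S["image"][160:235,235:325],None,fx=2.2,fy=2.2,interpolation=cv2.INTER_CUBIC)
o=np.zeros((A.shape[0],800,3),np.uint8);o[:,:A.shape[1]]=A;o[:B.shape[0],A.shape[1]:A.shape[1]+B.shape[1]]=B[:,:800-A.shape[1]];o[250:250+raw.shape[0],A.shape[1]:A.shape[1]+raw.shape[1]]=raw
cv2.imwrite("pics/a1.png",o[:,:,::-1])
```

```text
t 5.2 at [ 631.4 -129.2   77.8] d/40 [0.737 0.042 0.321] rot [-0.003 -0.001 -0.001] F [-0.7  0.9 -5. ] M [ 0.08  0.   -0.02] gap 25.4 59.9 j [-0.36  0.38  1.75 -0.    1.01 -0.52]
```

View pics/a1.png

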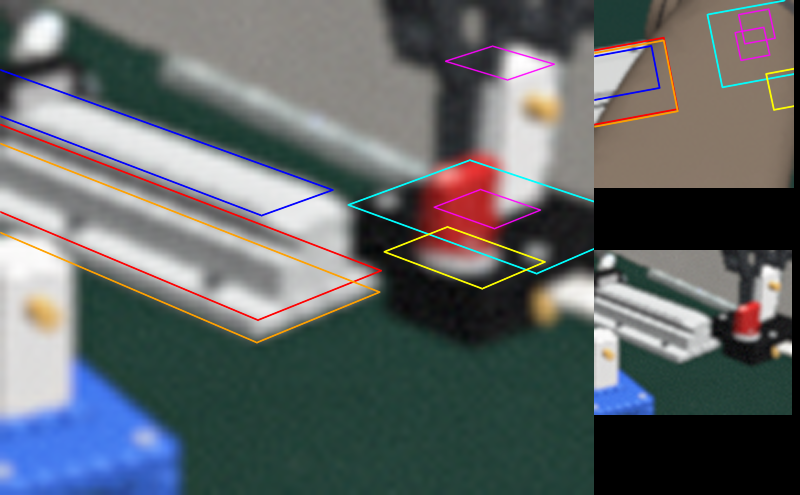

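The side crop shows the carriage level and aligned, short of the open end. The foot corner at (258,342) and the housing's right edge at (557,60) agree with the wireframes to about 1 px. I'll move to 10 mm short of the entry.

>>> {"op": "servo_tool", "data": {
  "motion": [
    {"tx":0.2,"ty":0.04,"tz":0.1,"rx":0,"ry":0,"rz":0,"grip":10},
    {"tx":0.4,"ty":0.04,"tz":0.2,"rx":0,"ry":0,"rz":0,"grip":10},
    {"tx":0.6,"ty":0.04,"tz":0.32,"rx":0,"ry":0,"rz":0,"grip":10},
    {"tx":0.73,"ty":0.04,"tz":0.32,"rx":0,"ry":0,"rz":0,"grip":10},
    {"tx":0.73,"ty":0.04,"tz":0.32,"rx":0,"ry":0,"rz":0,"grip":10},
    {"tx":0.73,"ty":0.04,"tz":0.32,"rx":0,"ry":0,"rz":0,"grip":10},
    {"tx":0.73,"ty":0.04,"tz":0.32,"rx":0,"ry":0,"rz":0,"grip":10},
    {"tx":0.73,"ty":0.04,"tz":0.32,"rx":0,"ry":0,"rz":0,"grip":10},
    {"tx":0.73,"ty":0.04,"tz":0.32,"rx":0,"ry":0,"rz":0,"grip":10},
    {"tx":0.73,"ty":0.04,"tz":0.32,"rx":0,"ry":0,"rz":0,"grip":10}
  ]
}}

```text
time: 6.13
ee_pos: [629.6, -100.6, 66.5]
eef_rot: [0.646, 0.763, 0.0, 0.0]
ft_force: [0.6, 0.2, -5.0]
finger_gap: 25.5
grasp_force: 59.9
```

Run:
```python
from h import *
h=pose(RAILP,[-28,0,0])[0]   # nose 6 mm in
delta([h[0],h[1],64.5],1.737-np.pi/2)
```

```text
t 6.13 at [ 629.6 -100.6   66.5] d/40 [ 0.424 -0.033  0.05 ] rot [0. 0. 0.] F [ 0.6  0.2 -5. ] M [ 0.03 -0.02  0.01] gap 25.5 59.9 j [-0.32  0.38  1.78 -0.    0.98 -0.48]
```

```bash
cat >> h.py <<'E'
def avg(n=4):
    L=[]
    for i in range(n):
        s=read_state(); L.append(np.r_[s["ee_pos"],s["ft_force"],s["wrist_torque"]]); snapshot("top")
    L=np.array(L); print("std",L.std(0)[:3].round(2)); return L.mean(0)
def railf(a):
    """TCP in rail-entry frame: carriage origin x (entry=0), y ; z above seat; forces in rail frame"""
    d=np.array([np.cos(RAILP[2]),np.sin(RAILP[2])]); n=np.array([-d[1],d[0]]); r=a[:2]-RAILP[:2]
    print("t",round(read_state()["time"],1),"origin x",round(r@d-6,1),"y",round(r@n,2),"z",round(a[2]-63.6,2),"F",round(a[3:5]@d,1),round(a[3:5]@n,1),round(a[5],1),"M",round(a[6:8]@d,2),round(a[6:8]@n,2),round(a[8],2))
E
python3 - <<'E'
from h import *
railf(avg())
E
```

```text
std [0.05 0.06 0.07]
t 6.3 origin x -50.9 y -1.25 z 2.8 F 0.3 0.2 -5.2 M -0.04 -0.06 -0.02
```

>>> {"op": "servo_tool", "data": {
  "motion": [
    {"tx":0,"ty":-0.03,"tz":0.045,"rx":0,"ry":0,"rz":0,"grip":10},
    {"tx":0,"ty":-0.03,"tz":0.045,"rx":0,"ry":0,"rz":0,"grip":10},
    {"tx":0.06,"ty":-0.03,"tz":0.045,"rx":0,"ry":0,"rz":0,"grip":10},
    {"tx":0.12,"ty":-0.03,"tz":0.045,"rx":0,"ry":0,"rz":0,"grip":10},
    {"tx":0.18,"ty":-0.03,"tz":0.045,"rx":0,"ry":0,"rz":0,"grip":10},
    {"tx":0.24,"ty":-0.03,"tz":0.045,"rx":0,"ry":0,"rz":0,"grip":10},
    {"tx":0.3,"ty":-0.03,"tz":0.045,"rx":0,"ry":0,"rz":0,"grip":10},
    {"tx":0.36,"ty":-0.03,"tz":0.045,"rx":0,"ry":0,"rz":0,"grip":10},
    {"tx":0.36,"ty":-0.03,"tz":0.045,"rx":0,"ry":0,"rz":0,"grip":10},
    {"tx":0.36,"ty":-0.03,"tz":0.045,"rx":0,"ry":0,"rz":0,"grip":10}
  ]
}}

```text
time: 7.17
ee_pos: [625.9, -86.0, 64.5]
eef_rot: [0.646, 0.764, -0.0, 0.0]
ft_force: [-0.1, -0.1, -4.1]
finger_gap: 25.5
grasp_force: 59.9
```

Run:
```python
from h import *
railf(avg(2))
```

```text
std [0.02 0.07 0.  ]
t 7.3 origin x -36.0 y -0.01 z 0.87 F -0.2 0.2 -4.6 M 0.0 -0.04 -0.01
```

>>> {"op": "servo_tool", "data": {
  "motion": [
    {"tx":0.04,"ty":0,"tz":0,"rx":0,"ry":0,"rz":0,"grip":10},
    {"tx":0.08,"ty":0,"tz":0,"rx":0,"ry":0,"rz":0,"grip":10},
    {"tx":0.12,"ty":0,"tz":0,"rx":0,"ry":0,"rz":0,"grip":10},
    {"tx":0.16,"ty":0,"tz":0,"rx":0,"ry":0,"rz":0,"grip":10},
    {"tx":0.2,"ty":0,"tz":0,"rx":0,"ry":0,"rz":0,"grip":10},
    {"tx":0.24,"ty":0,"tz":0,"rx":0,"ry":0,"rz":0,"grip":10},
    {"tx":0.28,"ty":0,"tz":0,"rx":0,"ry":0,"rz":0,"grip":10},
    {"tx":0.28,"ty":0,"tz":0,"rx":0,"ry":0,"rz":0,"grip":10},
    {"tx":0.28,"ty":0,"tz":0,"rx":0,"ry":0,"rz":0,"grip":10},
    {"tx":0.28,"ty":0,"tz":0,"rx":0,"ry":0,"rz":0,"grip":10}
  ]
}}

```text
time: 8.1
ee_pos: [623.7, -75.0, 64.2]
eef_rot: [0.646, 0.764, -0.0, -0.0]
ft_force: [-1.3, 0.6, -5.3]
finger_gap: 25.3
grasp_force: 59.9
```

Run:
```python
from h import *
railf(avg(2))
```

```text
std [0.02 0.03 0.  ]
t 8.2 origin x -24.7 y 0.31 z 0.62 F 0.4 0.7 -5.1 M 0.15 -0.06 0.03
```

>>> {"op": "servo_tool", "data": {
  "motion": [
    {"tx":0.08,"ty":0,"tz":0,"rx":0,"ry":0,"rz":0,"grip":10},
    {"tx":0.16,"ty":0,"tz":0,"rx":0,"ry":0,"rz":0,"grip":10},
    {"tx":0.24,"ty":0,"tz":0,"rx":0,"ry":0,"rz":0,"grip":10},
    {"tx":0.32,"ty":0,"tz":0,"rx":0,"ry":0,"rz":0,"grip":10},
    {"tx":0.4,"ty":0,"tz":0,"rx":0,"ry":0,"rz":0,"grip":10},
    {"tx":0.48,"ty":0,"tz":0,"rx":0,"ry":0,"rz":0,"grip":10},
    {"tx":0.56,"ty":0,"tz":0,"rx":0,"ry":0,"rz":0,"grip":10},
    {"tx":0.64,"ty":0,"tz":0,"rx":0,"ry":0,"rz":0,"grip":10},
    {"tx":0.64,"ty":0,"tz":0,"rx":0,"ry":0,"rz":0,"grip":10},
    {"tx":0.64,"ty":0,"tz":0,"rx":0,"ry":0,"rz":0,"grip":10}
  ]
}}

```text
time: 9.03
ee_pos: [619.3, -49.1, 64.2]
eef_rot: [0.646, 0.764, 0.0, -0.001]
ft_force: [-2.7, 1.5, -5.5]
finger_gap: 25.4
grasp_force: 59.8
```

Run:
```python
from h import *
railf(avg(2))
```

```text
std [0.   0.03 0.01]
t 9.1 origin x 1.5 y 0.35 z 0.59 F 1.4 2.0 -5.8 M 0.42 -0.25 0.08
```

Run:
```python
from h import *
import pickle
T=pickle.load(open("s0.pkl","rb"))["top"]
for u in((345,97),(362,215),(353,158)):
    px=np.array([125+(u[0]+.5)/5.6-.5,150+(u[1]+.5)/5.6-.5])
    w=least_squares(lambda p:proj(T,[p[0],p[1],56])[0]-px,[600,0]).x-RAILP[:2]
    d=np.array([np.cos(RAILP[2]),np.sin(RAILP[2])]); print("stop face x from entry",w@d, "y",w@[-d[1],d[0]])
```

```text
stop face x from entry 152.54901714312774 y -21.058163564720115
stop face x from entry 153.52430253591749 y 27.650995679943712
stop face x from entry 153.3619205189215 y 4.179936239275413
```

>>> {"op": "servo_tool", "data": {
  "motion": [
    {"tx":0,"ty":-0.012,"tz":0.012,"rx":0,"ry":0,"rz":0,"grip":10},
    {"tx":0,"ty":-0.012,"tz":0.012,"rx":0,"ry":0,"rz":0,"grip":10},
    {"tx":0.08,"ty":-0.012,"tz":0.012,"rx":0,"ry":0,"rz":0,"grip":10},
    {"tx":0.16,"ty":-0.012,"tz":0.012,"rx":0,"ry":0,"rz":0,"grip":10},
    {"tx":0.24,"ty":-0.012,"tz":0.012,"rx":0,"ry":0,"rz":0,"grip":10},
    {"tx":0.32,"ty":-0.012,"tz":0.012,"rx":0,"ry":0,"rz":0,"grip":10},
    {"tx":0.4,"ty":-0.012,"tz":0.012,"rx":0,"ry":0,"rz":0,"grip":10},
    {"tx":0.5,"ty":-0.012,"tz":0.012,"rx":0,"ry":0,"rz":0,"grip":10},
    {"tx":0.5,"ty":-0.012,"tz":0.012,"rx":0,"ry":0,"rz":0,"grip":10},
    {"tx":0.5,"ty":-0.012,"tz":0.012,"rx":0,"ry":0,"rz":0,"grip":10}
  ]
}}

```text
time: 9.97
ee_pos: [616.1, -29.6, 64.1]
eef_rot: [0.646, 0.764, 0.0, -0.0]
ft_force: [-0.8, 0.8, -4.9]
finger_gap: 25.2
grasp_force: 59.8
```

Run:
```python
from h import *
railf(avg(2))
```

```text
std [0.02 0.11 0.  ]
t 10.1 origin x 21.2 y 0.32 z 0.51 F 0.9 0.5 -5.1 M 0.16 -0.17 0.03
```

>>> {"op": "servo_tool", "data": {
  "motion": [
    {"tx":0.15,"ty":-0.01,"tz":0,"rx":0,"ry":0,"rz":0,"grip":10},
    {"tx":0.3,"ty":-0.01,"tz":0,"rx":0,"ry":0,"rz":0,"grip":10},
    {"tx":0.45,"ty":-0.01,"tz":0,"rx":0,"ry":0,"rz":0,"grip":10},
    {"tx":0.6,"ty":-0.01,"tz":0,"rx":0,"ry":0,"rz":0,"grip":10},
    {"tx":0.75,"ty":-0.01,"tz":0,"rx":0,"ry":0,"rz":0,"grip":10},
    {"tx":0.9,"ty":-0.01,"tz":0,"rx":0,"ry":0,"rz":0,"grip":10},
    {"tx":1.05,"ty":-0.01,"tz":0,"rx":0,"ry":0,"rz":0,"grip":10},
    {"tx":1.2,"ty":-0.01,"tz":0,"rx":0,"ry":0,"rz":0,"grip":10},
    {"tx":1.2,"ty":-0.01,"tz":0,"rx":0,"ry":0,"rz":0,"grip":10},
    {"tx":1.2,"ty":-0.01,"tz":0,"rx":0,"ry":0,"rz":0,"grip":10}
  ]
}}

```text
time: 10.9
ee_pos: [607.5, 17.4, 64.0]
eef_rot: [0.645, 0.764, -0.0, 0.0]
ft_force: [0.2, 0.4, -5.0]
finger_gap: 25.5
grasp_force: 60.0
```

Run:
```python
from h import *
railf(avg(2))
```

```text
std [0.06 0.18 0.01]
t 11.0 origin x 68.9 y 0.96 z 0.37 F 0.3 -0.4 -5.2 M -0.02 -0.03 0.01
```

>>> {"op": "servo_tool", "data": {
  "motion": [
    {"tx":0.12,"ty":0,"tz":0,"rx":0,"ry":0,"rz":0,"grip":10},
    {"tx":0.24,"ty":0,"tz":0,"rx":0,"ry":0,"rz":0,"grip":10},
    {"tx":0.36,"ty":0,"tz":0,"rx":0,"ry":0,"rz":0,"grip":10},
    {"tx":0.48,"ty":0,"tz":0,"rx":0,"ry":0,"rz":0,"grip":10},
    {"tx":0.6,"ty":0,"tz":0,"rx":0,"ry":0,"rz":0,"grip":10},
    {"tx":0.7,"ty":0,"tz":0,"rx":0,"ry":0,"rz":0,"grip":10},
    {"tx":0.8,"ty":0,"tz":0,"rx":0,"ry":0,"rz":0,"grip":10},
    {"tx":0.88,"ty":0,"tz":0,"rx":0,"ry":0,"rz":0,"grip":10},
    {"tx":0.88,"ty":0,"tz":0,"rx":0,"ry":0,"rz":0,"grip":10},
    {"tx":0.88,"ty":0,"tz":0,"rx":0,"ry":0,"rz":0,"grip":10}
  ]
}}

```text
time: 11.83
ee_pos: [601.7, 51.8, 64.0]
eef_rot: [0.645, 0.764, -0.0, 0.0]
ft_force: [-0.5, 0.0, -4.9]
finger_gap: 25.4
grasp_force: 60.0
```

Run:
```python
from h import *
railf(avg(2))
```

```text
std [0.03 0.1  0.  ]
t 11.9 origin x 103.9 y 0.98 z 0.4 F -0.1 0.8 -4.6 M -0.01 -0.01 -0.02
```

>>> {"op": "servo_tool", "data": {
  "motion": [
    {"tx":0.02,"ty":0,"tz":0,"rx":0,"ry":0,"rz":0,"grip":10},
    {"tx":0.04,"ty":0,"tz":0,"rx":0,"ry":0,"rz":0,"grip":10},
    {"tx":0.06,"ty":0,"tz":0,"rx":0,"ry":0,"rz":0,"grip":10},
    {"tx":0.08,"ty":0,"tz":0,"rx":0,"ry":0,"rz":0,"grip":10},
    {"tx":0.1,"ty":0,"tz":0,"rx":0,"ry":0,"rz":0,"grip":10},
    {"tx":0.12,"ty":0,"tz":0,"rx":0,"ry":0,"rz":0,"grip":10},
    {"tx":0.14,"ty":0,"tz":0,"rx":0,"ry":0,"rz":0,"grip":10},
    {"tx":0.15,"ty":0,"tz":0,"rx":0,"ry":0,"rz":0,"grip":10},
    {"tx":0.15,"ty":0,"tz":0,"rx":0,"ry":0,"rz":0,"grip":10},
    {"tx":0.15,"ty":0,"tz":0,"rx":0,"ry":0,"rz":0,"grip":10}
  ]
}}

```text
time: 12.77
ee_pos: [600.8, 57.6, 64.0]
eef_rot: [0.646, 0.764, 0.0, 0.0]
ft_force: [0.1, 0.2, -4.6]
finger_gap: 25.4
grasp_force: 60.0
```

Run:
```python
from h import *
railf(avg(2))
```

```text
std [0.01 0.02 0.01]
t 12.9 origin x 109.8 y 0.99 z 0.41 F 0.4 0.3 -4.8 M -0.01 -0.03 -0.01
```

>>> {"op": "servo_tool", "data": {
  "motion": [
    {"tx":0.008,"ty":0,"tz":0,"rx":0,"ry":0,"rz":0,"grip":10},
    {"tx":0.016,"ty":0,"tz":0,"rx":0,"ry":0,"rz":0,"grip":10},
    {"tx":0.024,"ty":0,"tz":0,"rx":0,"ry":0,"rz":0,"grip":10},
    {"tx":0.032,"ty":0,"tz":0,"rx":0,"ry":0,"rz":0,"grip":10},
    {"tx":0.04,"ty":0,"tz":0,"rx":0,"ry":0,"rz":0,"grip":10},
    {"tx":0.048,"ty":0,"tz":0,"rx":0,"ry":0,"rz":0,"grip":10},
    {"tx":0.05,"ty":0,"tz":0,"rx":0,"ry":0,"rz":0,"grip":10},
    {"tx":0.05,"ty":0,"tz":0,"rx":0,"ry":0,"rz":0,"grip":10},
    {"tx":0.05,"ty":0,"tz":0,"rx":0,"ry":0,"rz":0,"grip":10},
    {"tx":0.05,"ty":0,"tz":0,"rx":0,"ry":0,"rz":0,"grip":10}
  ]
}}

```text
time: 13.7
ee_pos: [600.4, 59.5, 64.0]
eef_rot: [0.646, 0.764, -0.0, -0.0]
ft_force: [-0.4, -1.0, -4.1]
finger_gap: 25.2
grasp_force: 60.0
```

Run:
```python
from h import *
railf(avg(2))
```

```text
std [0.01 0.   0.  ]
t 13.8 origin x 111.8 y 1.04 z 0.36 F -0.5 0.6 -4.5 M -0.05 -0.04 0.0
```

>>> {"op": "servo_tool", "data": {
  "motion": [
    {"tx":0.008,"ty":0,"tz":0,"rx":0,"ry":0,"rz":0,"grip":10},
    {"tx":0.016,"ty":0,"tz":0,"rx":0,"ry":0,"rz":0,"grip":10},
    {"tx":0.024,"ty":0,"tz":0,"rx":0,"ry":0,"rz":0,"grip":10},
    {"tx":0.032,"ty":0,"tz":0,"rx":0,"ry":0,"rz":0,"grip":10},
    {"tx":0.04,"ty":0,"tz":0,"rx":0,"ry":0,"rz":0,"grip":10},
    {"tx":0.048,"ty":0,"tz":0,"rx":0,"ry":0,"rz":0,"grip":10},
    {"tx":0.05,"ty":0,"tz":0,"rx":0,"ry":0,"rz":0,"grip":10},
    {"tx":0.05,"ty":0,"tz":0,"rx":0,"ry":0,"rz":0,"grip":10},
    {"tx":0.05,"ty":0,"tz":0,"rx":0,"ry":0,"rz":0,"grip":10},
    {"tx":0.05,"ty":0,"tz":0,"rx":0,"ry":0,"rz":0,"grip":10}
  ]
}}

```text
time: 14.63
ee_pos: [600.1, 61.5, 64.0]
eef_rot: [0.646, 0.764, 0.0, 0.0]
ft_force: [-0.0, -0.5, -5.5]
finger_gap: 25.5
grasp_force: 60.0
```

Run:
```python
from h import *
railf(avg(2))
```

```text
std [0.   0.01 0.01]
t 14.7 origin x 113.8 y 1.0 z 0.4 F -0.6 -0.1 -5.4 M -0.02 -0.05 0.01
```

>>> {"op": "servo_tool", "data": {
  "motion": [
    {"tx":0.008,"ty":0,"tz":0,"rx":0,"ry":0,"rz":0,"grip":10},
    {"tx":0.016,"ty":0,"tz":0,"rx":0,"ry":0,"rz":0,"grip":10},
    {"tx":0.024,"ty":0,"tz":0,"rx":0,"ry":0,"rz":0,"grip":10},
    {"tx":0.032,"ty":0,"tz":0,"rx":0,"ry":0,"rz":0,"grip":10},
    {"tx":0.04,"ty":0,"tz":0,"rx":0,"ry":0,"rz":0,"grip":10},
    {"tx":0.048,"ty":0,"tz":0,"rx":0,"ry":0,"rz":0,"grip":10},
    {"tx":0.05,"ty":0,"tz":0,"rx":0,"ry":0,"rz":0,"grip":10},
    {"tx":0.05,"ty":0,"tz":0,"rx":0,"ry":0,"rz":0,"grip":10},
    {"tx":0.05,"ty":0,"tz":0,"rx":0,"ry":0,"rz":0,"grip":10},
    {"tx":0.05,"ty":0,"tz":0,"rx":0,"ry":0,"rz":0,"grip":10}
  ]
}}

```text
time: 15.57
ee_pos: [600.0, 62.1, 64.1]
eef_rot: [0.645, 0.764, -0.001, 0.001]
ft_force: [0.9, -5.7, -5.6]
finger_gap: 25.5
grasp_force: 59.9
```

Run:
```python
from h import *
railf(avg(2))
```

```text
std [0. 0. 0.]
t 15.7 origin x 114.4 y 0.95 z 0.55 F -5.8 0.0 -5.1 M 0.13 1.04 0.09
```

The carriage met the stop at 114 mm: 5.8 N back-force, and it no longer advances. That matches the camera's 113 mm estimate. I'll open the gripper, rise and go to the knob.

>>> {"op": "servo_tool", "data": {
  "motion": [
    {"tx":0,"ty":0,"tz":0,"rx":0,"ry":0,"rz":0,"grip":26},
    {"tx":0,"ty":0,"tz":0,"rx":0,"ry":0,"rz":0,"grip":34},
    {"tx":0,"ty":0,"tz":0,"rx":0,"ry":0,"rz":0,"grip":42},
    {"tx":0,"ty":0,"tz":0,"rx":0,"ry":0,"rz":0,"grip":46},
    {"tx":0,"ty":0,"tz":-0.4,"rx":0,"ry":0,"rz":0,"grip":46},
    {"tx":0,"ty":0,"tz":-0.9,"rx":0,"ry":0,"rz":0,"grip":46},
    {"tx":0,"ty":0,"tz":-1.4,"rx":0,"ry":0,"rz":0,"grip":46},
    {"tx":0,"ty":0,"tz":-1.7,"rx":0,"ry":0,"rz":0,"grip":46},
    {"tx":0,"ty":0,"tz":-1.7,"rx":0,"ry":0,"rz":-0.12,"grip":46},
    {"tx":0,"ty":0,"tz":-1.7,"rx":0,"ry":0,"rz":-0.24,"grip":46}
  ]
}}

```text
time: 16.5
ee_pos: [600.9, 63.8, 134.1]
eef_rot: [0.547, 0.837, 0.001, 0.002]
ft_force: [0.2, -0.4, -0.0]
finger_gap: 46.3
grasp_force: 0.0
```

Run:
```python
from h import *
k=pose(RAILP,[114.8-20,51,0])[0]; print(k)
delta([k[0],k[1],125],1.737-.05)
```

```text
[554.91911522  28.55623342   0.        ]
t 16.5 at [600.9  63.8 134.1] d/40 [-0.346 -1.407  0.222] rot [ 0.002  0.003 -1.274] F [ 0.2 -0.4 -0. ] M [-0.03  0.04  0.02] gap 46.3 0.0 j [-0.06  0.23  1.84  0.    1.08 -0.48]
```

>>> {"op": "servo_tool", "data": {
  "motion": [
    {"tx":-0.03,"ty":-0.14,"tz":0,"rx":0,"ry":0,"rz":-0.12,"grip":46},
    {"tx":-0.07,"ty":-0.28,"tz":0,"rx":0,"ry":0,"rz":-0.24,"grip":46},
    {"tx":-0.1,"ty":-0.42,"tz":0,"rx":0,"ry":0,"rz":-0.36,"grip":46},
    {"tx":-0.14,"ty":-0.56,"tz":0,"rx":0,"ry":0,"rz":-0.48,"grip":46},
    {"tx":-0.18,"ty":-0.75,"tz":0,"rx":0,"ry":0,"rz":-0.6,"grip":46},
    {"tx":-0.22,"ty":-0.95,"tz":0,"rx":0,"ry":0,"rz":-0.72,"grip":46},
    {"tx":-0.26,"ty":-1.1,"tz":0.1,"rx":0,"ry":0,"rz":-0.84,"grip":46},
    {"tx":-0.3,"ty":-1.25,"tz":0.2,"rx":0,"ry":0,"rz":-0.96,"grip":46},
    {"tx":-0.35,"ty":-1.4,"tz":0.2,"rx":0,"ry":0,"rz":-1.08,"grip":46},
    {"tx":-0.35,"ty":-1.4,"tz":0.2,"rx":0,"ry":0,"rz":-1.2,"grip":46}
  ]
}}

```text
time: 17.33
ee_pos: [553.0, 28.3, 123.7]
eef_rot: [-0.021, 1.0, 0.0, -0.0]
ft_force: [0.1, -0.4, -1.2]
finger_gap: 45.7
grasp_force: 0.0
```

Run:
```python
from h import *
k=pose(RAILP,[114.8-20,51,0])[0]
delta([k[0],k[1],66],1.737-.05)
S=cam("side"); T=cam("top")
a=S["image"][140:220,200:290];b=T["image"][140:240,150:250]
c=np.zeros((480,800,3),np.uint8);A=cv2.resize(a,None,fx=5.5,fy=5.5,interpolation=cv2.INTER_CUBIC);B=cv2.resize(b,None,fx=3,fy=3)
c[:A.shape[0],:A.shape[1]]=A;c[:300,500:800]=B
cv2.imwrite("pics/k1.png",c[:,:,::-1])
```

```text
t 17.33 at [553.   28.3 123.7] d/40 [-0.049  0.003  1.443] rot [ 0.    -0.001 -0.074] F [ 0.1 -0.4 -1.2] M [-0.   -0.02 -0.  ] gap 45.7 0.0 j [-0.13  0.14  1.96  0.    1.04 -1.74]
```

View pics/k1.png

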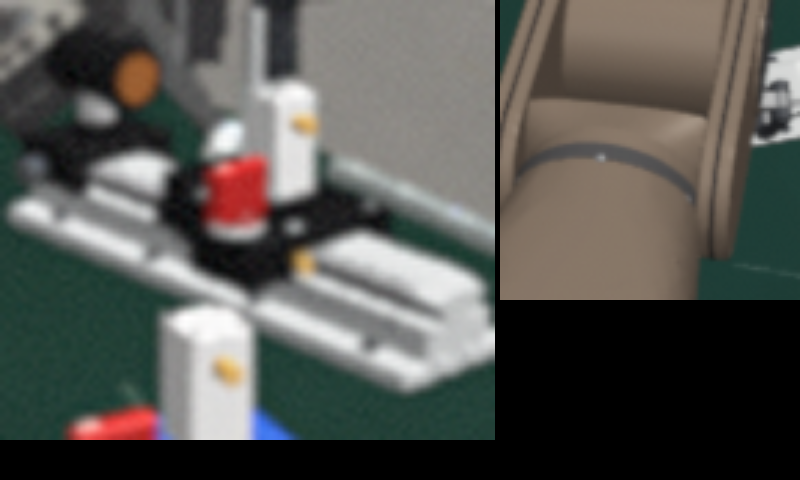

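The crop shows the carriage seated on the rail against the stop at about (175,200). Its red knob at (237,190) is clear below the fingers. Descending.

>>> {"op": "servo_tool", "data": {
  "motion": [
    {"tx":-0.05,"ty":0.02,"tz":0.2,"rx":0,"ry":0,"rz":-0.07,"grip":42},
    {"tx":-0.05,"ty":0.02,"tz":0.5,"rx":0,"ry":0,"rz":-0.07,"grip":36},
    {"tx":-0.05,"ty":0.02,"tz":0.8,"rx":0,"ry":0,"rz":-0.07,"grip":32},
    {"tx":-0.05,"ty":0.02,"tz":1.1,"rx":0,"ry":0,"rz":-0.07,"grip":30},
    {"tx":-0.05,"ty":0.02,"tz":1.3,"rx":0,"ry":0,"rz":-0.07,"grip":30},
    {"tx":-0.05,"ty":0.02,"tz":1.43,"rx":0,"ry":0,"rz":-0.07,"grip":30},
    {"tx":-0.05,"ty":0.02,"tz":1.43,"rx":0,"ry":0,"rz":-0.07,"grip":28},
    {"tx":-0.05,"ty":0.02,"tz":1.43,"rx":0,"ry":0,"rz":-0.07,"grip":24},
    {"tx":-0.05,"ty":0.02,"tz":1.43,"rx":0,"ry":0,"rz":-0.07,"grip":20},
    {"tx":-0.05,"ty":0.02,"tz":1.43,"rx":0,"ry":0,"rz":-0.07,"grip":18}
  ]
}}

```text
time: 18.27
ee_pos: [556.5, 29.2, 67.6]
eef_rot: [-0.053, 0.999, -0.0, 0.001]
ft_force: [0.9, 0.5, 0.6]
finger_gap: 18.2
grasp_force: 0.0
```

Run:
```python
from h import *
k=pose(RAILP,[115.2-20,51,0])[0]
delta([k[0],k[1],66],1.737-.05)
```

```text
t 18.27 at [556.5  29.2  67.6] d/40 [ 0.041 -0.003  0.039] rot [-0.     0.002 -0.01 ] F [0.9 0.5 0.6] M [-0.03 -0.03 -0.  ] gap 18.2 0.0 j [-0.13  0.22  1.98  0.    0.94 -1.81]
```

>>> {"op": "servo_tool", "data": {
  "motion": [
    {"tx":0.035,"ty":0,"tz":0.03,"rx":0,"ry":0,"rz":0,"grip":18},
    {"tx":0.035,"ty":0,"tz":0.03,"rx":0,"ry":0,"rz":0,"grip":15},
    {"tx":0.035,"ty":0,"tz":0.03,"rx":0,"ry":0,"rz":0,"grip":12},
    {"tx":0.035,"ty":0,"tz":0.03,"rx":0,"ry":0,"rz":0,"grip":9},
    {"tx":0.035,"ty":0,"tz":0.03,"rx":0,"ry":0,"rz":0,"grip":6},
    {"tx":0.035,"ty":0,"tz":0.03,"rx":0,"ry":0,"rz":0,"grip":3},
    {"tx":0.035,"ty":0,"tz":0.03,"rx":0,"ry":0,"rz":0,"grip":3},
    {"tx":0.035,"ty":0,"tz":0.03,"rx":0,"ry":0,"rz":0,"grip":3},
    {"tx":0.035,"ty":0,"tz":0.03,"rx":0,"ry":0,"rz":0,"grip":3},
    {"tx":0.035,"ty":0,"tz":0.03,"rx":0,"ry":0,"rz":0,"grip":3}
  ]
}}

```text
time: 19.1
ee_pos: [554.2, 29.3, 66.0]
eef_rot: [-0.053, 0.999, 0.0, -0.0]
ft_force: [-4.8, 0.9, 5.3]
finger_gap: 8.6
grasp_force: 60.2
```

Run:
```python
from h import *
railf(avg(3))
k=pose(RAILP,[115.2-20,51,0])[0]
delta([k[0],k[1],66],1.737-.05)
```

```text
std [0.01 0.01 0.01]
t 19.2 origin x 89.7 y 51.55 z 2.36 F 2.3 3.9 5.8 M 0.53 -0.26 0.26
t 19.25 at [554.2  29.4  65.9] d/40 [-0.015 -0.012 -0.001] rot [ 0.    -0.001 -0.01 ] F [-4.4  0.4  5.8] M [0.13 0.58 0.26] gap 8.5 60.2 j [-0.13  0.22  1.98  0.    0.93 -1.81]
```

>>> {"op": "servo_tool", "data": {
  "motion": [
    {"tx":0,"ty":0.015,"tz":-0.02,"rx":0,"ry":0,"rz":0,"grip":3},
    {"tx":0,"ty":0.03,"tz":-0.02,"rx":0,"ry":0,"rz":0,"grip":3},
    {"tx":0,"ty":0.045,"tz":-0.02,"rx":0,"ry":0,"rz":0,"grip":3},
    {"tx":0,"ty":0.06,"tz":-0.02,"rx":0,"ry":0,"rz":0,"grip":3},
    {"tx":0,"ty":0.06,"tz":-0.02,"rx":0,"ry":0,"rz":0,"grip":3},
    {"tx":0,"ty":0.06,"tz":-0.02,"rx":0,"ry":0,"rz":0,"grip":3},
    {"tx":0,"ty":0.06,"tz":-0.02,"rx":0,"ry":0,"rz":0,"grip":3},
    {"tx":0,"ty":0.06,"tz":-0.02,"rx":0,"ry":0,"rz":0,"grip":3},
    {"tx":0,"ty":0.06,"tz":-0.02,"rx":0,"ry":0,"rz":0,"grip":3},
    {"tx":0,"ty":0.06,"tz":-0.02,"rx":0,"ry":0,"rz":0,"grip":3}
  ]
}}

```text
time: 20.08
ee_pos: [554.1, 29.6, 66.1]
eef_rot: [-0.053, 0.999, -0.002, -0.0]
ft_force: [-2.3, -6.8, 1.7]
finger_gap: 9.0
grasp_force: 59.5
```

Run:
```python
from h import *
railf(avg(2))
```

```text
std [0.   0.02 0.01]
t 20.2 origin x 90.0 y 51.61 z 2.53 F -6.6 3.5 1.6 M 0.53 1.02 0.16
```

>>> {"op": "servo_tool", "data": {
  "motion": [
    {"tx":0,"ty":0,"tz":0,"rx":0,"ry":0,"rz":0.05,"grip":3},
    {"tx":0,"ty":0,"tz":0,"rx":0,"ry":0,"rz":0.1,"grip":3},
    {"tx":0,"ty":0,"tz":0,"rx":0,"ry":0,"rz":0.15,"grip":3},
    {"tx":0,"ty":0,"tz":0,"rx":0,"ry":0,"rz":0.2,"grip":3},
    {"tx":0,"ty":0,"tz":0,"rx":0,"ry":0,"rz":0.25,"grip":3},
    {"tx":0,"ty":0,"tz":0,"rx":0,"ry":0,"rz":0.3,"grip":3},
    {"tx":0,"ty":0,"tz":0,"rx":0,"ry":0,"rz":0.35,"grip":3},
    {"tx":0,"ty":0,"tz":0,"rx":0,"ry":0,"rz":0.4,"grip":3},
    {"tx":0,"ty":0,"tz":0,"rx":0,"ry":0,"rz":0.4,"grip":3},
    {"tx":0,"ty":0,"tz":0,"rx":0,"ry":0,"rz":0.4,"grip":3}
  ]
}}

```text
time: 21.02
ee_pos: [553.9, 29.3, 66.1]
eef_rot: [0.146, 0.989, -0.002, -0.0]
ft_force: [-3.8, -7.9, 1.7]
finger_gap: 8.9
grasp_force: 59.6
```

```bash
cat >> h.py <<'E'
def kn():
    railf(avg(2)); R=Rn.from_quat(read_state()["eef_rot"]).as_matrix(); print("turned from across-rail (cw)",round(1.737-np.arctan2(R[1,1],R[0,1]),3),"tilt",R[:2,2].round(3))
E
python3 -c "
from h import *
kn()"
```

```text
std [0.01 0.01 0.  ]
t 21.1 origin x 89.7 y 51.91 z 2.5 F -7.6 4.8 1.4 M 0.68 1.23 0.08
turned from across-rail (cw) 0.459 tilt [-0.001 -0.004]
```

>>> {"op": "servo_tool", "data": {
  "motion": [
    {"tx":0,"ty":0,"tz":0,"rx":0,"ry":0,"rz":0.02,"grip":3},
    {"tx":0,"ty":0,"tz":0,"rx":0,"ry":0,"rz":0.04,"grip":3},
    {"tx":0,"ty":0,"tz":0,"rx":0,"ry":0,"rz":0.06,"grip":3},
    {"tx":0,"ty":0,"tz":0,"rx":0,"ry":0,"rz":0.08,"grip":3},
    {"tx":0,"ty":0,"tz":0,"rx":0,"ry":0,"rz":0.1,"grip":3},
    {"tx":0,"ty":0,"tz":0,"rx":0,"ry":0,"rz":0.12,"grip":3},
    {"tx":0,"ty":0,"tz":0,"rx":0,"ry":0,"rz":0.14,"grip":3},
    {"tx":0,"ty":0,"tz":0,"rx":0,"ry":0,"rz":0.16,"grip":3},
    {"tx":0,"ty":0,"tz":0,"rx":0,"ry":0,"rz":0.18,"grip":3},
    {"tx":0,"ty":0,"tz":0,"rx":0,"ry":0,"rz":0.2,"grip":3}
  ]
}}

```text
time: 21.95
ee_pos: [553.7, 29.1, 66.1]
eef_rot: [0.244, 0.97, -0.003, -0.0]
ft_force: [-2.5, -8.8, 2.3]
finger_gap: 8.8
grasp_force: 60.1
```

```bash
python3 -c "
from h import *
print(read_state()['wrist_torque'].round(3))
kn()"
```

```text
[-1.488  0.603  0.324]
std [0.01 0.   0.01]
t 22.1 origin x 89.5 y 52.08 z 2.48 F -7.9 4.4 2.3 M 0.8 1.33 0.33
turned from across-rail (cw) 0.658 tilt [-0.002 -0.005]
```

>>> {"op": "servo_tool", "data": {
  "motion": [
    {"tx":0,"ty":0,"tz":0,"rx":0,"ry":0,"rz":0.01,"grip":3},
    {"tx":0,"ty":0,"tz":0,"rx":0,"ry":0,"rz":0.02,"grip":3},
    {"tx":0,"ty":0,"tz":0,"rx":0,"ry":0,"rz":0.03,"grip":3},
    {"tx":0,"ty":0,"tz":0,"rx":0,"ry":0,"rz":0.04,"grip":3},
    {"tx":0,"ty":0,"tz":0,"rx":0,"ry":0,"rz":0.05,"grip":3},
    {"tx":0,"ty":0,"tz":0,"rx":0,"ry":0,"rz":0.06,"grip":3},
    {"tx":0,"ty":0,"tz":0,"rx":0,"ry":0,"rz":0.07,"grip":3},
    {"tx":0,"ty":0,"tz":0,"rx":0,"ry":0,"rz":0.08,"grip":3},
    {"tx":0,"ty":0,"tz":0,"rx":0,"ry":0,"rz":0.09,"grip":3},
    {"tx":0,"ty":0,"tz":0,"rx":0,"ry":0,"rz":0.1,"grip":3}
  ]
}}

```text
time: 22.88
ee_pos: [553.7, 28.9, 66.1]
eef_rot: [0.292, 0.957, -0.003, -0.0]
ft_force: [-3.4, -10.8, 1.8]
finger_gap: 8.4
grasp_force: 60.3
```

```bash
python3 -c "
from h import *
print(read_state()['wrist_torque'].round(3))
kn()"
```

```text
[-1.479  0.587  0.344]
std [0.   0.02 0.  ]
t 23.0 origin x 89.3 y 52.14 z 2.51 F -9.0 4.8 2.2 M 0.83 1.39 0.33
turned from across-rail (cw) 0.758 tilt [-0.002 -0.006]
```

>>> {"op": "servo_tool", "data": {
  "motion": [
    {"tx":0,"ty":0,"tz":0,"rx":0,"ry":0,"rz":0.01,"grip":3},
    {"tx":0,"ty":0,"tz":0,"rx":0,"ry":0,"rz":0.02,"grip":3},
    {"tx":0,"ty":0,"tz":0,"rx":0,"ry":0,"rz":0.03,"grip":3},
    {"tx":0,"ty":0,"tz":0,"rx":0,"ry":0,"rz":0.04,"grip":3},
    {"tx":0,"ty":0,"tz":0,"rx":0,"ry":0,"rz":0.05,"grip":3},
    {"tx":0,"ty":0,"tz":0,"rx":0,"ry":0,"rz":0.06,"grip":3},
    {"tx":0,"ty":0,"tz":0,"rx":0,"ry":0,"rz":0.07,"grip":3},
    {"tx":0,"ty":0,"tz":0,"rx":0,"ry":0,"rz":0.08,"grip":3},
    {"tx":0,"ty":0,"tz":0,"rx":0,"ry":0,"rz":0.09,"grip":3},
    {"tx":0,"ty":0,"tz":0,"rx":0,"ry":0,"rz":0.1,"grip":3}
  ]
}}

```text
time: 23.82
ee_pos: [553.7, 28.7, 66.1]
eef_rot: [0.339, 0.941, -0.003, 0.0]
ft_force: [-4.3, -10.7, 3.2]
finger_gap: 8.7
grasp_force: 60.5
```

```bash
python3 -c "
from h import *
print(read_state()['wrist_torque'].round(3))
kn()"
```

```text
[-1.611  0.64   0.436]
std [0.01 0.01 0.  ]
t 23.9 origin x 89.1 y 52.21 z 2.54 F -9.6 6.2 2.8 M 0.92 1.52 0.41
turned from across-rail (cw) 0.857 tilt [-0.002 -0.006]
```

>>> {"op": "servo_tool", "data": {
  "motion": [
    {"tx":0,"ty":0,"tz":0,"rx":0,"ry":0,"rz":0.01,"grip":3},
    {"tx":0,"ty":0,"tz":0,"rx":0,"ry":0,"rz":0.02,"grip":3},
    {"tx":0,"ty":0,"tz":0,"rx":0,"ry":0,"rz":0.03,"grip":3},
    {"tx":0,"ty":0,"tz":0,"rx":0,"ry":0,"rz":0.035,"grip":3},
    {"tx":0,"ty":0,"tz":0,"rx":0,"ry":0,"rz":0.04,"grip":3},
    {"tx":0,"ty":0,"tz":0,"rx":0,"ry":0,"rz":0.045,"grip":3},
    {"tx":0,"ty":0,"tz":0,"rx":0,"ry":0,"rz":0.05,"grip":3},
    {"tx":0,"ty":0,"tz":0,"rx":0,"ry":0,"rz":0.055,"grip":3},
    {"tx":0,"ty":0,"tz":0,"rx":0,"ry":0,"rz":0.06,"grip":3},
    {"tx":0,"ty":0,"tz":0,"rx":0,"ry":0,"rz":0.065,"grip":3}
  ]
}}

```text
time: 24.75
ee_pos: [553.7, 28.6, 66.1]
eef_rot: [0.369, 0.929, -0.003, 0.0]
ft_force: [-4.4, -10.0, 3.0]
finger_gap: 8.6
grasp_force: 60.7
```

```bash
python3 -c "
from h import *
print(read_state()['wrist_torque'].round(3))
kn()"
```

```text
[-1.67   0.652  0.476]
std [0.01 0.03 0.02]
t 24.9 origin x 89.0 y 52.23 z 2.57 F -9.3 5.9 3.1 M 0.92 1.53 0.47
turned from across-rail (cw) 0.922 tilt [-0.002 -0.006]
```

>>> {"op": "servo_tool", "data": {
  "motion": [
    {"tx":0,"ty":0,"tz":0,"rx":0,"ry":0,"rz":-0.01,"grip":3},
    {"tx":0,"ty":0,"tz":0,"rx":0,"ry":0,"rz":-0.02,"grip":3},
    {"tx":0,"ty":0,"tz":0,"rx":0,"ry":0,"rz":-0.03,"grip":3},
    {"tx":0,"ty":0,"tz":0,"rx":0,"ry":0,"rz":-0.04,"grip":3},
    {"tx":0,"ty":0,"tz":0,"rx":0,"ry":0,"rz":-0.05,"grip":3},
    {"tx":0,"ty":0,"tz":0,"rx":0,"ry":0,"rz":-0.06,"grip":3},
    {"tx":0,"ty":0,"tz":0,"rx":0,"ry":0,"rz":-0.07,"grip":3},
    {"tx":0,"ty":0,"tz":0,"rx":0,"ry":0,"rz":-0.08,"grip":3},
    {"tx":0,"ty":0,"tz":0,"rx":0,"ry":0,"rz":-0.09,"grip":3},
    {"tx":0,"ty":0,"tz":0,"rx":0,"ry":0,"rz":-0.1,"grip":3}
  ]
}}

```text
time: 25.68
ee_pos: [553.7, 28.5, 66.1]
eef_rot: [0.323, 0.946, -0.003, -0.0]
ft_force: [-4.5, -10.8, 2.2]
finger_gap: 8.9
grasp_force: 59.6
```

```bash
python3 -c "
from h import *
print(read_state()['wrist_torque'].round(3),read_state()['effort'].round(3))
kn()"
```

```text
[-1.789  0.637 -0.095] [ 5.9880e+00 -3.2194e+01 -2.4734e+01  2.1400e+00 -6.1400e-01  2.0000e-03]
std [0.   0.01 0.01]
t 25.8 origin x 88.9 y 52.26 z 2.5 F -9.9 6.2 2.1 M 0.91 1.66 -0.03
turned from across-rail (cw) 0.824 tilt [-0.002 -0.006]
```

The reversal separates the two parts: drag ≈ 0.23 N m and clamp moment ≈ 0.17 N m over the drag at this angle. That is about hand-tight. I'll nudge it slightly clockwise to finish, then let go and rise.

>>> {"op": "servo_tool", "data": {
  "motion": [
    {"tx":0,"ty":0,"tz":0,"rx":0,"ry":0,"rz":0.01,"grip":3},
    {"tx":0,"ty":0,"tz":0,"rx":0,"ry":0,"rz":0.02,"grip":3},
    {"tx":0,"ty":0,"tz":0,"rx":0,"ry":0,"rz":0.025,"grip":3},
    {"tx":0,"ty":0,"tz":0,"rx":0,"ry":0,"rz":0.025,"grip":3},
    {"tx":0,"ty":0,"tz":0,"rx":0,"ry":0,"rz":0.025,"grip":12},
    {"tx":0,"ty":0,"tz":0,"rx":0,"ry":0,"rz":0.025,"grip":18},
    {"tx":0,"ty":0,"tz":0,"rx":0,"ry":0,"rz":0.025,"grip":24},
    {"tx":0,"ty":0,"tz":0,"rx":0,"ry":0,"rz":0.025,"grip":28},
    {"tx":0,"ty":0,"tz":-0.2,"rx":0,"ry":0,"rz":0.025,"grip":28},
    {"tx":0,"ty":0,"tz":-0.6,"rx":0,"ry":0,"rz":0.025,"grip":28}
  ]
}}

```text
time: 26.62
ee_pos: [552.6, 32.2, 88.8]
eef_rot: [0.335, 0.942, -0.0, -0.002]
ft_force: [0.0, -0.1, 0.1]
finger_gap: 27.9
grasp_force: 0.0
```

>>> {"op": "servo_tool", "data": {
  "motion": [
    {"tx":0,"ty":0,"tz":-0.5,"rx":0,"ry":0,"rz":0,"grip":28},
    {"tx":0,"ty":0,"tz":-1,"rx":0,"ry":0,"rz":0,"grip":28},
    {"tx":0,"ty":0,"tz":-1.5,"rx":0,"ry":0,"rz":0,"grip":28},
    {"tx":0,"ty":0,"tz":-2,"rx":0,"ry":0,"rz":0,"grip":28},
    {"tx":0,"ty":0,"tz":-2.5,"rx":0,"ry":0,"rz":0,"grip":28},
    {"tx":1,"ty":0,"tz":-3,"rx":0,"ry":0,"rz":0,"grip":28},
    {"tx":2,"ty":0,"tz":-3,"rx":0,"ry":0,"rz":0,"grip":28},
    {"tx":2.5,"ty":0,"tz":-3,"rx":0,"ry":0,"rz":0,"grip":28},
    {"tx":2.5,"ty":0,"tz":-3,"rx":0,"ry":0,"rz":0,"grip":28},
    {"tx":2.5,"ty":0,"tz":-3,"rx":0,"ry":0,"rz":0,"grip":28}
  ]
}}

```text
time: 27.45
ee_pos: [476.4, 95.6, 211.2]
eef_rot: [0.334, 0.942, 0.0, 0.001]
ft_force: [0.1, 0.4, 0.0]
finger_gap: 28.2
grasp_force: 0.0
```

Run:
```python
from h import *
print(read_state()["ee_pos"].round(0),read_state()["ft_force"].round(1))
S=cam("side"); T=cam("top")
a=S["image"][140:220,200:280];b=T["image"][140:220,110:270]
c=np.zeros((600,800,3),np.uint8);A=cv2.resize(a,None,fx=4.5,fy=4.5,interpolation=cv2.INTER_CUBIC);B=cv2.resize(b,None,fx=2.7,fy=2.7,interpolation=cv2.INTER_CUBIC)
c[:A.shape[0],:A.shape[1]]=A;c[:B.shape[0],365:365+B.shape[1]]=B
C=cv2.resize(S["image"],None,fx=.6,fy=.6);c[370:370+C.shape[0],:C.shape[1]]=C
cv2.imwrite("pics/f1.png",c[:,:,::-1])
```

```text
[476.  96. 211.] [0.1 0.4 0. ]
```

View pics/f1.png

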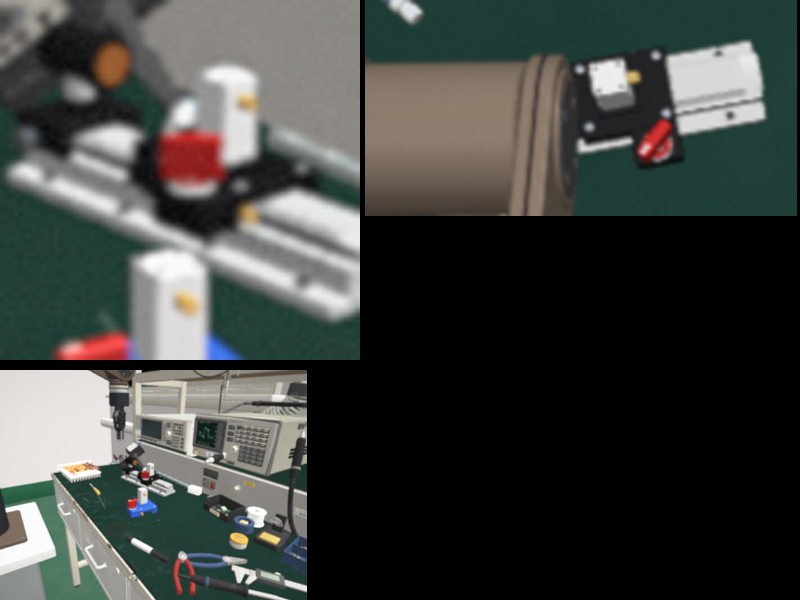

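The final picture shows the carriage on the rail up at the stop, with the knob turned about 0.85 rad clockwise (top crop, 655,143). The gripper is clear and the other things in view have not moved.

```bash
python3 -c "
from station import *
print(finish_job())"
```

```text
the job is handed in; nothing more can be done
None
```

The carriage is on the rail, pushed home against the stop and clamped, with about 0.18 N m over the drag on the knob; I held it against the stop with 7–10 N while tightening, but the arm hid the stop face in the last picture, so "no gap" rests on those forces, and the job is handed in.

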